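# Shake croutons evenly over a three-section tray

### The job

Take the topping shaker off its mat by the handle without spilling, and shake all five croutons out of it evenly over the three-section tray, so that every section gets at least one and none lies on the table, never touching the croutons with the gripper. Then set the empty shaker back down upright on the middle of its mat and let go, without knocking about the other things.

Things in the scene. Friction and masses are not known exactly. Their poses are not given: they have to be found in the camera images.
- tray: White three-section serving tray, fixed on the table: 150 x 308 x 25 mm (x, y, z) plus a small lug at either end (331 mm over the lugs); outer walls and the two dividers 4 mm thick, walls 25 mm high, dividers 24 mm. Origin under its centre on the table; the three sections lie side by side along its own y (divider centres at y = +50 and -50 mm).
- section_a (a point): Centre of the floor of the section at the tray's +y end, 5 mm above the table; each section measures 142 mm (tray x) by about 98 mm (tray y) inside. Axes as the tray's.
- section_b (a point): The same for the middle section.
- section_c (a point): The same for the section at the tray's -y end.
- mat: Dark rubber mat, fixed on the table, 170 x 120 x 4 mm; the shaker's parking place. Origin under its centre on the table.
- shaker: Topping shaker, 0.25 kg: a smooth steel box with two slots along its roof (the croutons show through), 98 x 68 x 38 mm (x, y, z), walls 4 mm, inside 90 x 60 x 31 mm, with a black upright handle on the roof and one opening, the mouth, in its -x end. It holds five loose croutons. Origin at the centre of the underside, z up, mouth toward -x.
- shaker_grip (a point): Middle of the shaker's handle, 66 mm above its underside, on its z axis: the place for the TCP. The handle is 56 mm long (shaker x), 14 mm thick (y), its top 84 mm above the underside; grip it across y from above. Axes as the shaker's.
- shaker_mouth (a point): Middle of the mouth's lower edge, 49 mm to -x of the shaker's axis, 4 mm above its underside. Mouth 40 mm wide (y), full inside height; the end wall closes the 10 mm beside it. Level, the croutons stay in; with the mouth end lowered 15 to 30 degrees those before the mouth begin to slide out, falling some 25 mm ahead of it; those behind the end wall need shaking along y, at up to 45 degrees.
- crouton_0: Golden brown crouton, an 18 mm rigid cube with rounded edges, 10 g; origin at its centre.
- crouton_1: Golden brown crouton, an 18 mm rigid cube with rounded edges, 10 g; origin at its centre.
- crouton_2: Golden brown crouton, an 18 mm rigid cube with rounded edges, 10 g; origin at its centre.
- crouton_3: Golden brown crouton, an 18 mm rigid cube with rounded edges, 10 g; origin at its centre.
- crouton_4: Golden brown crouton, an 18 mm rigid cube with rounded edges, 10 g; origin at its centre.
- mustard_jar: Bystander: mustard jar, 62 mm wide, 90 mm tall, loose; origin at the centre of its underside.
- tasting_glass: Bystander: stemmed tasting glass, 81 mm wide, 202 mm tall, loose; origin at the centre of its underside.
- kitchen_timer: Bystander: red and white kitchen timer, 64 mm wide, 52 mm tall, loose; origin at the centre of its underside.
- squeeze_bottle: Bystander: red squeeze bottle, 58 mm wide, 184 mm tall, loose; origin at the centre of its underside.
- ramekin: Bystander: brown ramekin, 68 mm wide, 40 mm tall, loose; origin at the centre of its underside.
Mind the look-alikes: they are no part of the job. Of the things that look like the shaker, the larger one is meant.

How it is judged (in metres and radians):
On the way, in this order (a step that is already met when the one before it is completed fails the run):
1. the shaker is lifted clear of its mat with all five croutons still in it (height (world z) of shaker above 0.04 m and x of crouton_0 in the frame of shaker between -0.049 and 0.049 m and y of crouton_0 in the frame of shaker between -0.034 and 0.034 m and z of crouton_0 in the frame of shaker between 0 and 0.04 m and x of crouton_1 in the frame of shaker between -0.049 and 0.049 m and y of crouton_1 in the frame of shaker between -0.034 and 0.034 m and z of crouton_1 in the frame of shaker between 0 and 0.04 m and x of crouton_2 in the frame of shaker between -0.049 and 0.049 m and y of crouton_2 in the frame of shaker between -0.034 and 0.034 m and z of crouton_2 in the frame of shaker between 0 and 0.04 m and x of crouton_3 in the frame of shaker between -0.049 and 0.049 m and y of crouton_3 in the frame of shaker between -0.034 and 0.034 m and z of crouton_3 in the frame of shaker between 0 and 0.04 m and x of crouton_4 in the frame of shaker between -0.049 and 0.049 m and y of crouton_4 in the frame of shaker between -0.034 and 0.034 m and z of crouton_4 in the frame of shaker between 0 and 0.04 m), for 0.1 s.
2. all five croutons lie in the tray, at least one in every section, while the shaker is still held in the air (x of crouton_0 in the frame of tray between -0.071 and 0.071 m and y of crouton_0 in the frame of tray between -0.15 and 0.15 m and z of crouton_0 in the frame of tray between 0.005 and 0.045 m and x of crouton_1 in the frame of tray between -0.071 and 0.071 m and y of crouton_1 in the frame of tray between -0.15 and 0.15 m and z of crouton_1 in the frame of tray between 0.005 and 0.045 m and x of crouton_2 in the frame of tray between -0.071 and 0.071 m and y of crouton_2 in the frame of tray between -0.15 and 0.15 m and z of crouton_2 in the frame of tray between 0.005 and 0.045 m and x of crouton_3 in the frame of tray between -0.071 and 0.071 m and y of crouton_3 in the frame of tray between -0.15 and 0.15 m and z of crouton_3 in the frame of tray between 0.005 and 0.045 m and x of crouton_4 in the frame of tray between -0.071 and 0.071 m and y of crouton_4 in the frame of tray between -0.15 and 0.15 m and z of crouton_4 in the frame of tray between 0.005 and 0.045 m and y of any of crouton_0, crouton_1, crouton_2, crouton_3, crouton_4 in the frame of tray above 0.052 m and (y of crouton_0 in the frame of tray between -0.048 and 0.048 m or y of crouton_1 in the frame of tray between -0.048 and 0.048 m or y of crouton_2 in the frame of tray between -0.048 and 0.048 m or y of crouton_3 in the frame of tray between -0.048 and 0.048 m or y of crouton_4 in the frame of tray between -0.048 and 0.048 m) and y of any of crouton_0, crouton_1, crouton_2, crouton_3, crouton_4 in the frame of tray below -0.052 m and height (world z) of shaker above 0.025 m and contact force between the fingers and shaker above 0.5 N), for 0.2 s.
At the end, for the whole second after the job is handed in: All five croutons lie at rest inside the tray's sections, at least one in each; the shaker stands upright (within 0.1 rad) and at rest on its mat, its centre within 40 mm of the mat's (x of crouton_0 in the frame of tray between -0.071 and 0.071 m and y of crouton_0 in the frame of tray between -0.15 and 0.15 m and z of crouton_0 in the frame of tray between 0.005 and 0.045 m and x of crouton_1 in the frame of tray between -0.071 and 0.071 m and y of crouton_1 in the frame of tray between -0.15 and 0.15 m and z of crouton_1 in the frame of tray between 0.005 and 0.045 m and x of crouton_2 in the frame of tray between -0.071 and 0.071 m and y of crouton_2 in the frame of tray between -0.15 and 0.15 m and z of crouton_2 in the frame of tray between 0.005 and 0.045 m and x of crouton_3 in the frame of tray between -0.071 and 0.071 m and y of crouton_3 in the frame of tray between -0.15 and 0.15 m and z of crouton_3 in the frame of tray between 0.005 and 0.045 m and x of crouton_4 in the frame of tray between -0.071 and 0.071 m and y of crouton_4 in the frame of tray between -0.15 and 0.15 m and z of crouton_4 in the frame of tray between 0.005 and 0.045 m and y of any of crouton_0, crouton_1, crouton_2, crouton_3, crouton_4 in the frame of tray above 0.052 m and (y of crouton_0 in the frame of tray between -0.048 and 0.048 m or y of crouton_1 in the frame of tray between -0.048 and 0.048 m or y of crouton_2 in the frame of tray between -0.048 and 0.048 m or y of crouton_3 in the frame of tray between -0.048 and 0.048 m or y of crouton_4 in the frame of tray between -0.048 and 0.048 m) and y of any of crouton_0, crouton_1, crouton_2, crouton_3, crouton_4 in the frame of tray below -0.052 m and linear speed of each of crouton_0, crouton_1, crouton_2, crouton_3, crouton_4, shaker below 0.03 m/s and horizontal distance between shaker and mat below 0.04 m and height (world z) of shaker below 0.012 m and angle between shaker's own z axis and vertical below 0.1 rad); the robot touches nothing.
It fails at once if the gripper touches a crouton (contact force between the fingers and crouton_0 above 0.3 N or contact force between the fingers and crouton_1 above 0.3 N or contact force between the fingers and crouton_2 above 0.3 N or contact force between the fingers and crouton_3 above 0.3 N or contact force between the fingers and crouton_4 above 0.3 N).
It fails at once if a bystander is moved by more than 30 mm (distance of any of mustard_jar, tasting_glass, kitchen_timer, squeeze_bottle, ramekin from where it was at the start of the episode above 0.03 m).
It also fails if it takes over 64 s, if anything falls off the work surface, if the arm or the gripper's body presses on something with over 40 N, if the wrist force passes 120 N, or if a joint passes its speed limit or range.

### The arm

A 7-joint arm with a two-finger parallel gripper is mounted at the origin on a cart in front of the work surface, level with it; the furniture and walls round the work are solid. World frame = base frame: x ahead of the robot, y to its left, z up, the work surface at z = 0. Lengths are in m, angles in degrees, forces in N, time in s.
With the tool pointing down it reaches from about 0.425 to 0.875 m from the base axis. Payload 4.7 kg.
Tool frame: the origin (TCP) lies between the finger pads, 19 mm behind the fingertips; this is the grasp point; z points along the fingers, y is the line along which they close (so a half turn about z gives the same grasp; the last joint's range is limited). The gripper opens to 87 mm and grips with 3 to 60 N. Pads are 19 mm wide; open, the fingers measure 117 mm over their backs; the gripper's body (75 mm by 190 mm) begins 51 mm behind the grasp point.
Start: joints at [70.823, 18.392, -4.016, 83.108, 1.295, 78.541, -3.26], TCP at [0.222, -0.611, 0.241] pointing down, gripper open.
Joint ranges: [-163.93, 163.93], [-17.29, 119.83], [-79.2, 71.16], [3.27, 140.29], [-89.18, 269.18], [5.43, 117.66], [-154.24, 154.24]. Speed limits (degrees/s): [147.25, 147.25, 180, 180, 180, 180, 180].

### API

Orientations are given as [roll, pitch, yaw] about the fixed x, y, z axes, in that order (R = Rz(yaw) Ry(pitch) Rx(roll)).
In Python, from cell import env gives the robot as it stands.
- The arm moves only by the tool servo_tool, never from a script. Its argument "plan" is a list of rows, each an object with "xyz": the shift along the tool's x, y, z in cm, a list of three; "twist": the turn, a rotation vector about the tool's x, y, z in degrees, a list of three; "jaw": the closure, from 0 (fully open) to 1 (shut). In form: [{"xyz": [x, y, z], "twist": [wx, wy, wz], "jaw": jaw}, ...]. A call has 1 to 10 rows; each row is the pose to reach, as a shift and turn from the pose commanded when the call began, along the tool's axes at that moment; what a row does not reach only later rows make up. A row lasts 1/12 s, in which the tool goes at most 41.7 mm and 7.16 degrees, less where a joint would pass 70% of its speed; a pose out of reach is approached as far as the arm can. A call with a gripper value outside its range is refused whole. The fingers move at their own pace and stop on an object; "newtons" is the grip in N (left out, the last holds). Time passes only in rows, so rows that repeat a pose let the fingers close. It gives the time, the measured TCP pose, the force, the opening and the grip force at its end, in the units of the state.
- env.get_obs(): the state, without advancing time (a new reading comes with each control period).
- env.read_camera(name): name is "side" or "top" or "wrist"; returns a dict with "img" (480x640x3 uint8, red, green, blue), "camera_matrix" (3x3 intrinsics, pixels), "k1" (the pictures are not rectified: a ray, as slopes to the right and down, at radius r is drawn at 1 + k1 r^2 times it, then the intrinsics apply), "R" (3x3) and "t" (3): a world point X has camera coordinates R X + t. Camera axes: x right, y down, z forward; pixel columns grow to the right and rows downward; lengths in m; the calibration is good to about 2 mm. A picture is of the moment at which its call begins. There is no depth.
- env.sign_off(): hands the job in; it is judged then, once.
The state is a dict: "time_s": time; "qpos": joint angles; "joint_velocities": joint speeds; "effort": joint torques, N m; "tool_pos": TCP position; "tool_rot": TCP orientation; "force": force on the tool from outside, world axes, zero at the start; "wrist_torque": the same for the moment, N m; "grip_width": finger opening in m; "grasp_force": force on a finger pad.
Only numpy, scipy, OpenCV 4.12 (cv2) and the standard library are available. Lean on these libraries where they do the work, as an engineer would, in place of code of your own. Each camera call takes 0.05 s, during which the arm holds its last target. There are 200 camera calls.

## Working session

There is one attempt and no reset: what is moved stays moved. The work goes in short steps, Python scripts to look and compute and a tool call to move; the robot and the scene stay as the last step left them, time stands still between calls to the robot, and variables do not carry over. Pictures are saved under pics/ and viewed, at most 10 in all, crops included, and the job is handed in when it is done.

Besides the shell and the picture viewer there is one more tool, called after "Call:" as a command line: name --argument value ..., lists and objects as JSON in quotes. servo_tool: Moves the arm, as the interface text tells. Its arguments: {"type":"object","properties":{"plan":{"type":"array","items":{"type":"object","properties":{"xyz":{"type":"array","items":{"type":"number"}},"twist":{"type":"array","items":{"type":"number"}},"jaw":{"type":"number"}}}},"newtons":{"type":"number"}},"required":["plan"]}

```bash
mkdir -p pics; ls; python3 - <<'E'
from cell import env
import cv2
for n in ("top","side"):
    c=env.read_camera(n); cv2.imwrite(f"pics/{n}0.png",c["img"][:,:,::-1])
    print(n,c["camera_matrix"],c["k1"],c["R"],c["t"])
o=env.get_obs();print(o["time_s"],o["tool_pos"],o["tool_rot"],o["grip_width"])
E
```

```text
pics
top [[551.46611835   0.         323.23897124]
 [  0.         551.46611835 243.53655057]
 [  0.           0.           1.        ]] 0.0038544060363072223 [[-0.01293346 -0.99990771 -0.00415908]
 [-0.97484094  0.01353467 -0.22249037]
 [ 0.22252613  0.00117688 -0.97492602]] [-0.09885077  0.60291869  1.13855051]
side [[545.4123869    0.         321.10414672]
 [  0.         545.4123869  227.7660576 ]
 [  0.           0.           1.        ]] -0.028081396216358964 [[-0.00511479 -0.99998606 -0.00131277]
 [-0.86955548  0.00509592 -0.49380897]
 [ 0.49380878 -0.00138421 -0.86956942]] [-0.08074912  0.55750283  1.30271451]
0.1 [ 0.22193977 -0.61044742  0.24027766] [-1.79901959e+02  4.45949649e-03  1.99865570e+01] 0.08689730022220273
```

View pics/top0.png

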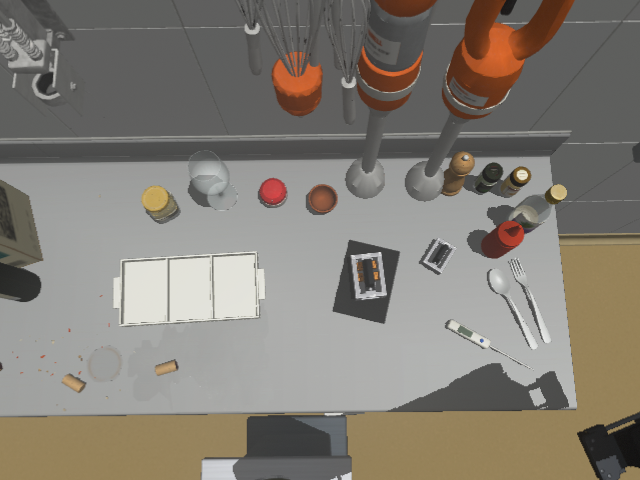

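View pics/side0.png

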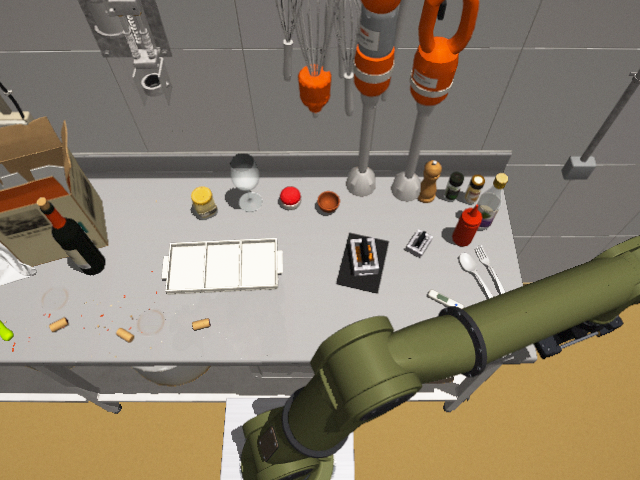

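Both views show candidates for the shaker at top (369,275), larger and on the dark mat, and (438,256), smaller and off the mat. I choose the one on the mat. The tray is centred near (189,290). Next is a close crop.

```bash
python3 - <<'E'
import cv2,numpy as np
a=cv2.imread("pics/top0.png")[225:335,320:470]
b=cv2.imread("pics/side0.png")[225:300,325:440]
a=cv2.resize(a,None,fx=5,fy=5,interpolation=cv2.INTER_CUBIC)
cv2.imwrite("pics/c1.png",a)
t=cv2.imread("pics/top0.png")[240:340,105:275]
t=cv2.resize(t,None,fx=4,fy=4,interpolation=cv2.INTER_CUBIC)
cv2.imwrite("pics/c2.png",t)
E
```

```text
(no output)
```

View pics/c1.png

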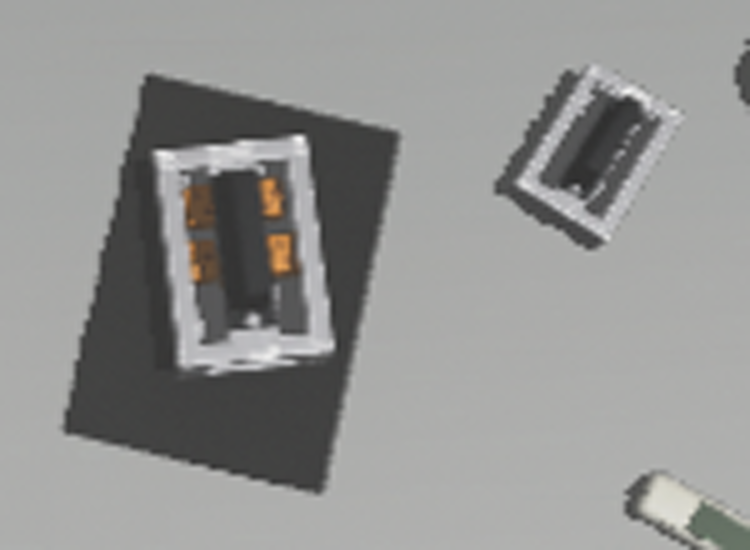

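View pics/c2.png

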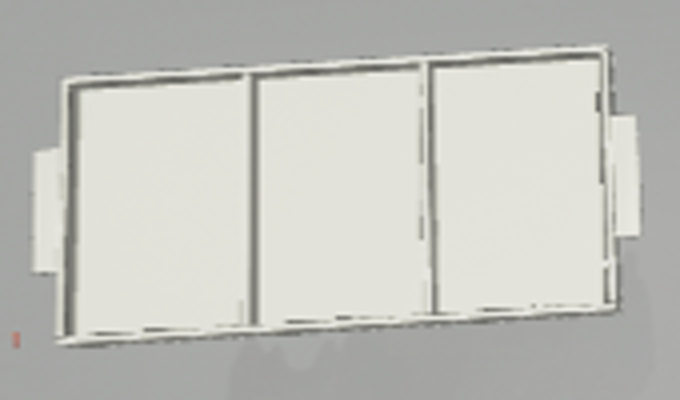

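The crop confirms it: the larger box, with croutons in its slots, sits on the mat at crop (245,255). The tray's corners are clear. Which end holds the mouth still needs a wrist view.

```bash
cat > h.py <<'E'
import numpy as np,cv2
from cell import env
from scipy.spatial.transform import Rotation as Ro
def world(c,px,z):
    px=np.array(px,float).reshape(-1,1,2); k=np.array([c["k1"],0,0,0,0])
    s=cv2.undistortPoints(px,np.array(c["camera_matrix"]),k)[:,0]
    R=np.array(c["R"]);C=-R.T@np.array(c["t"]); d=np.c_[s,np.ones(len(s))]@R
    return C+d*((z-C[2])/d[:,2])[:,None]
def pix(c,X):
    R=np.array(c["R"]); return cv2.projectPoints(np.array(X,float).reshape(-1,3),cv2.Rodrigues(R)[0],np.array(c["t"]),np.array(c["camera_matrix"]),np.array([c["k1"],0,0,0,0]))[0][:,0]
def togo(T,R=None,o=None):
    "shift cm & twist deg in tool axes to reach world T, R(Rotation)"
    o=o or env.get_obs(); r=Ro.from_euler('xyz',o["tool_rot"],degrees=True)
    x=r.inv().apply(np.array(T)-o["tool_pos"])*100
    return np.round(x,1), (np.round((r.inv()*R).as_rotvec(degrees=True),1) if R is not None else None)
E
python3 - <<'E'
from h import *
c=env.read_camera("top")
f=lambda a,s,o,z: world(c,np.array(a)/s+o,z)
for n,p in dict(mat=f([(150,75),(400,132),(323,492),(65,432)],5,(320,225),.004),shk=f([(153,150),(305,137),(333,352),(182,368)],5,(320,225),.042),tray=f([(62,80),(608,46),(618,310),(58,345)],4,(105,240),.025)).items():
    print(n,p.mean(0).round(4));e=(p[0]+p[1]-p[2]-p[3])[:2]/2;g=(p[0]-p[1]+p[3]-p[2])[:2]/2
    print(p.round(3)[:,:2].tolist(),np.linalg.norm(e),np.degrees(np.arctan2(e[1],e[0])),np.linalg.norm(g),np.degrees(np.arctan2(g[1],g[0])))
bys=dict(must=(158,200),glass=(222,195),timer=(272,192),ram=(322,200),bottle=(500,240))
for k,v in bys.items(): print(k,world(c,[v],.03)[0].round(2))
s=p
E
```

```text
mat [ 0.5275 -0.2049  0.004 ]
[[0.624, -0.169], [0.595, -0.283], [0.431, -0.241], [0.46, -0.127]] 0.16902822369055504 -14.311385740956924 0.11786680279164811 76.07741662145176
shk [ 0.5345 -0.2061  0.042 ]
[[0.58, -0.167], [0.585, -0.235], [0.489, -0.244], [0.483, -0.178]] 0.09728413840507572 5.630219935344936 0.0672281563189943 94.73828195114437
tray [0.513  0.1929 0.025 ]
[[0.58, 0.351], [0.595, 0.043], [0.446, 0.036], [0.431, 0.342]] 0.1485922551658818 3.0111940396136596 0.3075663914580374 92.8206217778988
must [0.72 0.27 0.03]
glass [0.73 0.13 0.03]
timer [0.73 0.01 0.03]
ram [ 0.71 -0.11  0.03]
bottle [ 0.61 -0.51  0.03]
```

```bash
python3 - <<'E'
from h import *
print(togo([.50,-.206,.24],Ro.from_euler('xyz',[180,0,5.2],degrees=True)))
E
```

```text
(array([ 40. , -28.5,   0.1]), array([-0.1,  0. , 14.8]))
```

Call:
servo_tool --plan '[{"xyz": [40, -28.5, 0], "twist": [0, 0, 14.8], "jaw": 0}, {"xyz": [40, -28.5, 0], "twist": [0, 0, 14.8], "jaw": 0}, {"xyz": [40, -28.5, 0], "twist": [0, 0, 14.8], "jaw": 0}, {"xyz": [40, -28.5, 0], "twist": [0, 0, 14.8], "jaw": 0}, {"xyz": [40, -28.5, 0], "twist": [0, 0, 14.8], "jaw": 0}, {"xyz": [40, -28.5, 0], "twist": [0, 0, 14.8], "jaw": 0}, {"xyz": [40, -28.5, 0], "twist": [0, 0, 14.8], "jaw": 0}, {"xyz": [40, -28.5, 0], "twist": [0, 0, 14.8], "jaw": 0}, {"xyz": [40, -28.5, 0], "twist": [0, 0, 14.8], "jaw": 0}, {"xyz": [40, -28.5, 0], "twist": [0, 0, 14.8], "jaw": 0}]'

```text
time_s: 0.98
tool_pos: [0.4589, -0.266, 0.2412]
tool_rot: [180.0, 0.0, 5.2]
force: [1.4, -1.2, -0.1]
grip_width: 0.0871
grasp_force: 0.0
```

Call:
servo_tool --plan '[{"xyz": [0, 0, 0], "twist": [0, 0, 0], "jaw": 0}]'

```text
time_s: 1.07
tool_pos: [0.4637, -0.258, 0.2415]
tool_rot: [-179.8, -0.2, 6.0]
force: [1.0, 1.5, 0.7]
grip_width: 0.0871
grasp_force: 0.0
```

```bash
python3 - <<'E'
from h import *
c=env.read_camera("wrist"); cv2.imwrite("pics/w1.png",c["img"][:,:,::-1])
o=env.get_obs();print(o["time_s"],o["tool_pos"],o["tool_rot"],o["qpos"])
print(togo([.534,-.206,.17],Ro.from_euler('xyz',[180,0,5.2],degrees=True)))
E
```

```text
1.1167 [ 0.46121165 -0.26237737  0.24134147] [-1.79920769e+02 -7.08101467e-02  5.75888466e+00] [ 45.36747329   4.77512746 -19.52714813  99.49470621   1.53554349
  75.98979952 -58.70939545]
(array([ 7.8, -4.9,  7.2]), array([-0.1, -0.1,  0.6]))
```

View pics/w1.png

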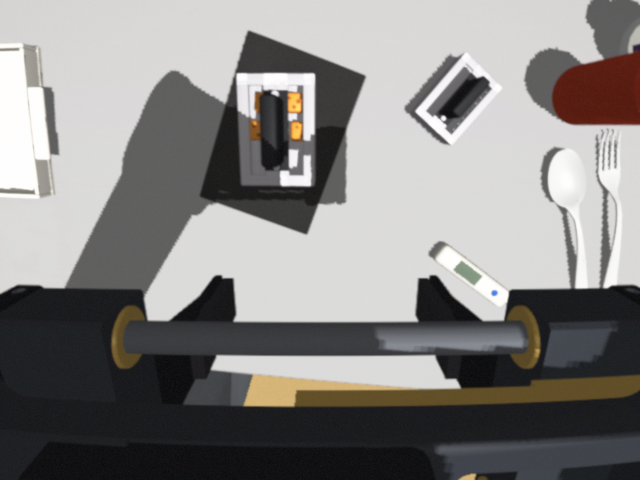

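The wrist view shows the shaker at (276,130), with a dark band below its near end around (278,190). I'll enlarge that to settle the mouth.

```bash
python3 - <<'E'
import cv2
w=cv2.imread("pics/w1.png")[55:205,225:335]
a=cv2.imread("pics/side0.png")[225:300,335:400]
h=570
A=cv2.resize(w,None,fx=3.8,fy=3.8,interpolation=cv2.INTER_CUBIC)
B=cv2.resize(a,None,fx=5.5,fy=7.6,interpolation=cv2.INTER_CUBIC)
cv2.imwrite("pics/c3.png",cv2.hconcat([A,B]))
E
```

```text
(no output)
```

View pics/c3.png

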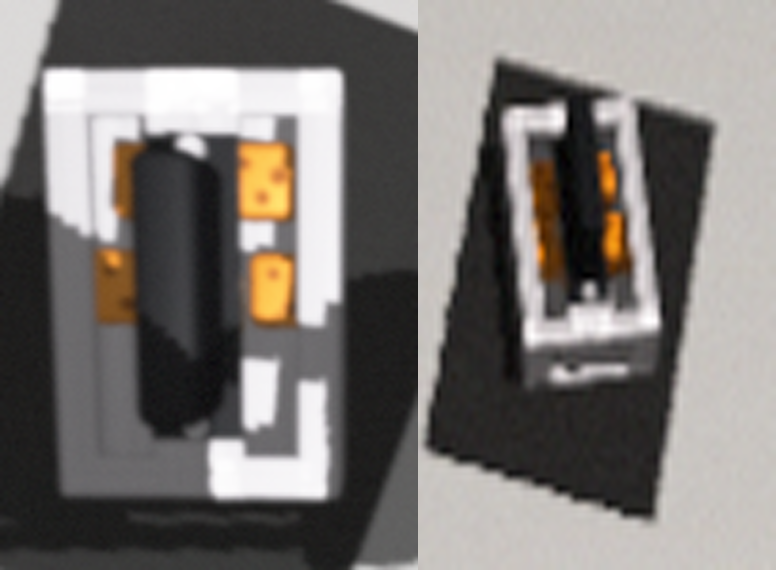

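The near end shows the lit floor strip through the opening, so the mouth faces -x (the robot). Shaker yaw is about 5°. Four croutons show beside the handle and the fifth is under it. Approaching now.

Call:
servo_tool --plan '[{"xyz": [7.8, -4.9, 3], "twist": [0, 0, 0.6], "jaw": 0}, {"xyz": [7.8, -4.9, 7.2], "twist": [0, 0, 0.6], "jaw": 0}, {"xyz": [7.8, -4.9, 7.2], "twist": [0, 0, 0.6], "jaw": 0}, {"xyz": [7.8, -4.9, 7.2], "twist": [0, 0, 0.6], "jaw": 0}, {"xyz": [7.8, -4.9, 7.2], "twist": [0, 0, 0.6], "jaw": 0}, {"xyz": [7.8, -4.9, 7.2], "twist": [0, 0, 0.6], "jaw": 0}]'

```text
time_s: 1.62
tool_pos: [0.5309, -0.2136, 0.1694]
tool_rot: [180.0, 0.0, 4.5]
force: [0.6, -0.3, -0.5]
grip_width: 0.087
grasp_force: 0.0
```

```bash
python3 - <<'E'
from h import *
print(env.get_obs()["tool_pos"],togo([.5345,-.206,.070],Ro.from_euler('xyz',[180,0,5.2],degrees=True)))
c=env.read_camera("wrist"); cv2.imwrite("pics/w2.png",c["img"][:,:,::-1])
r=Ro.from_euler('z',5.2,degrees=True)
# predicted: handle top ends, roof corners
P=r.apply([[.028,0,.084],[-.028,0,.084],[.049,.034,.038],[.049,-.034,.038],[-.049,-.034,.038],[-.049,.034,.038]])+[.5345,-.206,.004]
p=pix(c,P);print(p.round(0).tolist())
im=c["img"][:,:,::-1].copy()
for q in p: cv2.circle(im,tuple(int(v) for v in q),4,(0,255,0),1)
cv2.imwrite("pics/w2.png",im)
E
```

```text
[ 0.53087255 -0.21360571  0.16936365] (array([ 0.4, -0.7,  9.9]), array([ 0. ,  0. , -0.7]))
[[311.0, 202.0], [313.0, 286.0], [265.0, 162.0], [360.0, 160.0], [358.0, 286.0], [272.0, 287.0]]
```

View pics/w2.png

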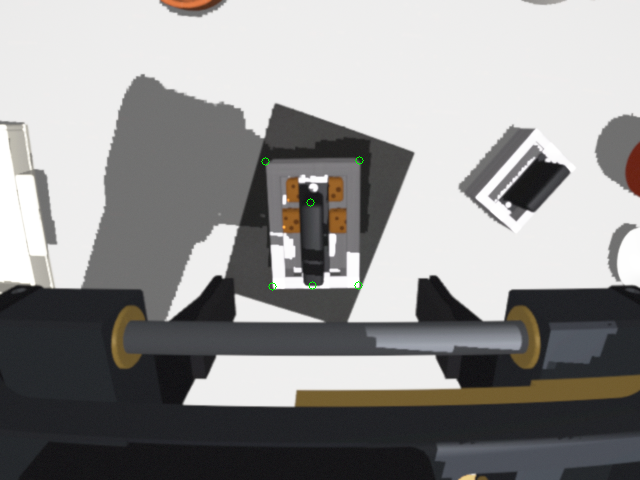

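The predicted roof corners (265,162)–(358,286) lie on the box, so the estimate is good. Descending.

Call:
servo_tool --plan '[{"xyz": [0.4, -0.7, 2], "twist": [0, 0, -0.7], "jaw": 0}, {"xyz": [0.4, -0.7, 5], "twist": [0, 0, -0.7], "jaw": 0}, {"xyz": [0.4, -0.7, 8], "twist": [0, 0, -0.7], "jaw": 0}, {"xyz": [0.4, -0.7, 9.9], "twist": [0, 0, -0.7], "jaw": 0}, {"xyz": [0.4, -0.7, 9.9], "twist": [0, 0, -0.7], "jaw": 0}, {"xyz": [0.4, -0.7, 9.9], "twist": [0, 0, -0.7], "jaw": 0}]'

```text
time_s: 2.17
tool_pos: [0.5344, -0.2063, 0.0709]
tool_rot: [180.0, 0.0, 5.2]
force: [0.2, -0.3, -0.1]
grip_width: 0.0865
grasp_force: 0.0
```

Call:
servo_tool --plan '[{"xyz": [0, 0, 0], "twist": [0, 0, 0], "jaw": 0.5}, {"xyz": [0, 0, 0], "twist": [0, 0, 0], "jaw": 1}, {"xyz": [0, 0, 0], "twist": [0, 0, 0], "jaw": 1}, {"xyz": [0, 0, 0], "twist": [0, 0, 0], "jaw": 1}, {"xyz": [0, 0, 0], "twist": [0, 0, 0], "jaw": 1}, {"xyz": [0, 0, 0], "twist": [0, 0, 0], "jaw": 1}, {"xyz": [0, 0, 0], "twist": [0, 0, 0], "jaw": 1}, {"xyz": [0, 0, 0], "twist": [0, 0, 0], "jaw": 1}, {"xyz": [0, 0, 0], "twist": [0, 0, 0], "jaw": 1}, {"xyz": [0, 0, 0], "twist": [0, 0, 0], "jaw": 1}]' --newtons 50

```text
time_s: 3.0
tool_pos: [0.5349, -0.2047, 0.0701]
tool_rot: [-180.0, 0.0, 5.3]
force: [-0.3, 0.2, -0.2]
grip_width: 0.0287
grasp_force: 0.0
```

Call:
servo_tool --plan '[{"xyz": [0, 0, 0], "twist": [0, 0, 0], "jaw": 1}, {"xyz": [0, 0, 0], "twist": [0, 0, 0], "jaw": 1}, {"xyz": [0, 0, 0], "twist": [0, 0, 0], "jaw": 1}, {"xyz": [0, 0, 0], "twist": [0, 0, 0], "jaw": 1}, {"xyz": [0, 0, 0], "twist": [0, 0, 0], "jaw": 1}]'

```text
time_s: 3.42
tool_pos: [0.5349, -0.2047, 0.0702]
tool_rot: [180.0, 0.0, 5.3]
force: [-0.5, -0.1, -1.3]
grip_width: 0.0138
grasp_force: 50.0
```

```bash
python3 - <<'E'
from h import *
o=env.get_obs();print(o["tool_pos"],o["grip_width"],o["grasp_force"],o["qpos"].round(0) if hasattr(o["qpos"],'round') else o["qpos"])
R=Ro.from_euler('xyz',[180,0,3],degrees=True)
d=np.array([np.cos(np.radians(3)),np.sin(np.radians(3))]); e=np.array([-d[1],d[0]])
T=np.array([.513,.193]); 
for n,y in zip("abc",(.1,0,-.1)): print(n,(T+e*y).round(3))
P=T-e*.1+d*.06
print(togo([*P,.19],R))
E
```

```text
[ 0.53494966 -0.20471412  0.0701763 ] 0.013839899133739753 49.999483567718244 [ 38.  19. -22. 104.   8.  58. -73.]
a [0.508 0.293]
b [0.513 0.193]
c [0.518 0.093]
(array([  7.1, -29.6, -12. ]), array([0. , 0. , 2.3]))
```

Call:
servo_tool --plan '[{"xyz": [0, 0, -0.5], "twist": [0, 0, 0], "jaw": 1}, {"xyz": [0, 0, -1.5], "twist": [0, 0, 0], "jaw": 1}, {"xyz": [0, 0, -3], "twist": [0, 0, 0], "jaw": 1}, {"xyz": [0, 0, -4.5], "twist": [0, 0, 0], "jaw": 1}, {"xyz": [0, 0, -6], "twist": [0, 0, 0], "jaw": 1}, {"xyz": [0.3, -1, -7.5], "twist": [0, 0, 0], "jaw": 1}, {"xyz": [0.8, -2.5, -9], "twist": [0, 0, 0], "jaw": 1}, {"xyz": [1.2, -4.5, -10], "twist": [0, 0, 0], "jaw": 1}, {"xyz": [1.8, -7, -10], "twist": [0, 0, 0.5], "jaw": 1}, {"xyz": [2.4, -9.6, -10], "twist": [0, 0, 0.8], "jaw": 1}]'

```text
time_s: 4.25
tool_pos: [0.5505, -0.1067, 0.172]
tool_rot: [179.9, -0.1, 4.4]
force: [-0.2, -0.1, -3.5]
grip_width: 0.0138
grasp_force: 50.0
```

Call:
servo_tool --plan '[{"xyz": [0.6, -2.5, 0], "twist": [0, 0, 0.3], "jaw": 1}, {"xyz": [1.2, -5, 0], "twist": [0, 0, 0.6], "jaw": 1}, {"xyz": [1.8, -7.5, 0], "twist": [0, 0, 0.9], "jaw": 1}, {"xyz": [2.4, -10, 0], "twist": [0, 0, 1.2], "jaw": 1}, {"xyz": [3, -12.5, 0], "twist": [0, 0, 1.5], "jaw": 1}, {"xyz": [3.6, -15, 0], "twist": [0, 0, 1.5], "jaw": 1}, {"xyz": [4.2, -17.5, 0], "twist": [0, 0, 1.5], "jaw": 1}, {"xyz": [4.5, -19, 0], "twist": [0, 0, 1.5], "jaw": 1}, {"xyz": [4.7, -20, 0], "twist": [0, 0, 1.5], "jaw": 1}, {"xyz": [4.7, -20, 0], "twist": [0, 0, 1.5], "jaw": 1}]'

```text
time_s: 5.08
tool_pos: [0.5809, 0.0993, 0.1708]
tool_rot: [-179.9, -0.0, 3.2]
force: [0.1, 1.5, -2.5]
grip_width: 0.0134
grasp_force: 50.0
```

```bash
python3 - <<'E'
from h import *
o=env.get_obs();print(o["tool_pos"],o["tool_rot"],o["qpos"],o["force"])
P=np.array([.518,.093])+np.array([.9986,.052])*.035
print(togo([*P,.14],Ro.from_euler('xyz',[180,0,3],degrees=True)))
for n in ("top","wrist"):
    c=env.read_camera(n);cv2.imwrite(f"pics/{n}3.png",c["img"][:,:,::-1]); print(pix(c,[.55,.1,.1]))
a=cv2.imread("pics/top3.png")[210:345,100:340];b=cv2.imread("pics/wrist3.png")[60:360,150:480]
a=cv2.resize(a,(560,315));b=cv2.resize(b,(330,300));
b=cv2.copyMakeBorder(b,0,0,0,230,0);cv2.imwrite("pics/c4.png",cv2.vconcat([a,b])[:600])
E
```

```text
[0.58092692 0.09932352 0.17076358] [-1.79914193e+02 -1.93374119e-02  3.22235945e+00] [  16.00403101   16.48797218  -33.2857738    96.38105428    9.46057501
   69.93714195 -106.2307837 ] [ 0.09741324  1.48442776 -2.49589969]
(array([-2.8,  0.3,  3.1]), array([-0.1, -0. ,  0.2]))
[[225.4180367  265.27473607]]
[[315.88601085 303.12220345]]
```

View pics/c4.png

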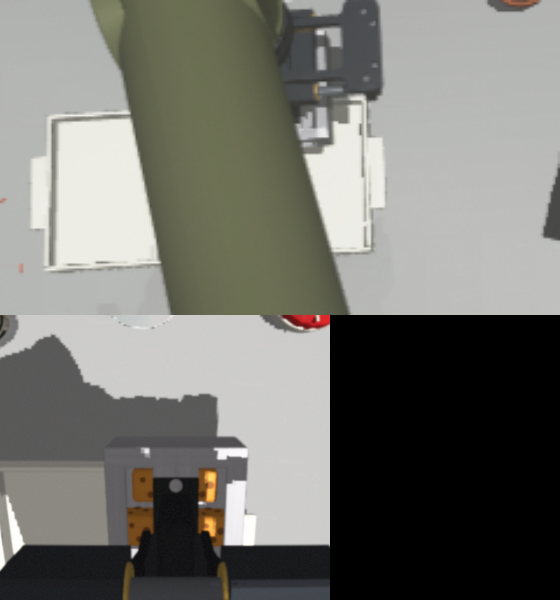

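All five should still be inside: four show through the slots, and the tray is empty. I'm nearly out of picture views, so I'll write a colour detector that reports croutons in tray coordinates and inside the shaker.

```bash
cat >> h.py <<'E'
T0=np.array([.513,.193]);D=np.array([np.cos(np.radians(2.9)),np.sin(np.radians(2.9))]);E_=np.array([-D[1],D[0]])
def look(cams=("top","side","wrist"),save=None):
    o=env.get_obs();r=Ro.from_euler('xyz',o["tool_rot"],degrees=True)
    print(round(o["time_s"],2),np.round(o["tool_pos"],3),np.round(o["tool_rot"],1),np.round(o["force"],2),round(o["grip_width"],4))
    for n in cams:
        c=env.read_camera(n);im=c["img"]
        if save: cv2.imwrite(f"pics/{n}{save}.png",im[:,:,::-1])
        h=cv2.cvtColor(im,cv2.COLOR_RGB2HSV)
        m=cv2.inRange(h,(8,120,60),(22,255,255))
        k,_,st,ce=cv2.connectedComponentsWithStats(m)
        for i in range(1,k):
            if st[i,4]<(12 if n!="wrist" else 40):continue
            w=world(c,[ce[i]],.014)[0][:2]-T0;t=np.array([w@D,w@E_])
            if n=="wrist" or (abs(t[0])<.085 and abs(t[1])<.16): print(" ",n,ce[i].round(0),"area",st[i,4],st[i,2:4],"tray mm",(t*1000).round(0))
E
python3 -c "from h import *;look()"
```

```text
5.18 [0.581 0.095 0.17 ] [179.9   0.    3. ] [ 1.39  0.07 -3.66] 0.0139
  wrist [14.  7.] area 87 [17 16] tray mm [237. 137.]
  wrist [85. 54.] area 1313 [78 96] tray mm [198.  81.]
  wrist [602.  70.] area 6472 [83 97] tray mm [ 188. -322.]
  wrist [292. 230.] area 655 [21 33] tray mm [ 57. -76.]
  wrist [357. 230.] area 566 [20 33] tray mm [  57. -131.]
  wrist [289. 268.] area 769 [27 39] tray mm [ 23. -73.]
  wrist [362. 269.] area 761 [26 38] tray mm [  22. -135.]
  wrist [277. 339.] area 437 [11 65] tray mm [-48. -59.]
  wrist [374. 339.] area 456 [12 65] tray mm [ -48. -149.]
  wrist [331. 396.] area 7067 [394  26] tray mm [-111. -110.]
```

Call:
servo_tool --plan '[{"xyz": [0, 0, 1], "twist": [0, 2, 0], "jaw": 1}, {"xyz": [0, 0, 2], "twist": [0, 4, 0], "jaw": 1}, {"xyz": [0, 0, 3], "twist": [0, 6, 0], "jaw": 1}, {"xyz": [0, 0, 3], "twist": [0, 8, 0], "jaw": 1}, {"xyz": [0, 0, 3], "twist": [0, 10, 0], "jaw": 1}, {"xyz": [0, 0, 3], "twist": [0, 12, 0], "jaw": 1}, {"xyz": [0, 0, 3], "twist": [0, 14, 0], "jaw": 1}, {"xyz": [0, 0, 3], "twist": [0, 14, 0], "jaw": 1}]'

```text
time_s: 6.0
tool_pos: [0.5797, 0.0945, 0.1398]
tool_rot: [179.9, -14.0, 2.9]
force: [-0.8, -0.1, -3.5]
grip_width: 0.014
grasp_force: 50.0
```

```bash
python3 -c "from h import *;look()"
```

```text
6.0 [0.58  0.094 0.14 ] [179.9 -14.    2.9] [-0.83 -0.1  -3.5 ] 0.014
  wrist [86. 89.] area 1353 [85 99] tray mm [207.  85.]
  wrist [601. 111.] area 6261 [84 91] tray mm [ 190. -323.]
  wrist [292. 232.] area 707 [22 36] tray mm [ 94. -78.]
  wrist [357. 232.] area 639 [20 36] tray mm [  94. -127.]
  wrist [289. 271.] area 711 [26 38] tray mm [ 64. -75.]
  wrist [362. 272.] area 705 [27 39] tray mm [  63. -131.]
  wrist [277. 338.] area 398 [12 65] tray mm [ 12. -65.]
  wrist [374. 338.] area 413 [13 65] tray mm [  11. -141.]
  wrist [331. 396.] area 6980 [394  25] tray mm [ -36. -107.]
```

Call:
servo_tool --plan '[{"xyz": [0, 0, 0], "twist": [0, 2, 0], "jaw": 1}, {"xyz": [0, 0, 0], "twist": [0, 4, 0], "jaw": 1}, {"xyz": [0, 0, 0], "twist": [0, 5, 0], "jaw": 1}, {"xyz": [0, 0, 0], "twist": [0, 5, 0], "jaw": 1}]'

```text
time_s: 6.48
tool_pos: [0.5806, 0.0958, 0.1398]
tool_rot: [180.0, -18.9, 3.0]
force: [0.4, -0.1, -2.8]
grip_width: 0.0138
grasp_force: 50.0
```

```bash
python3 -c "from h import *;look()" | grep -v -e 'wrist \[ *[86][0-9]*\. ' -e 'wrist \[33'
```

```text
6.48 [0.581 0.096 0.14 ] [180.  -18.9   3. ] [ 0.36 -0.11 -2.81] 0.0138
  wrist [ 97. 106.] area 1250 [84 90] tray mm [209.  86.]
  wrist [596. 129.] area 6127 [89 87] tray mm [ 191. -325.]
  wrist [293. 250.] area 715 [21 37] tray mm [ 92. -77.]
  wrist [356. 250.] area 644 [19 37] tray mm [  92. -126.]
  wrist [286. 284.] area 310 [26 29] tray mm [ 65. -71.]
  wrist [367. 286.] area 242 [13 26] tray mm [  64. -133.]
  wrist [277. 338.] area 412 [13 65] tray mm [ 24. -65.]
  wrist [374. 340.] area 460 [12 65] tray mm [  23. -139.]
```

Call:
servo_tool --plan '[{"xyz": [0, 0, 0], "twist": [0, 1, 0], "jaw": 1}, {"xyz": [0, 0, 0], "twist": [0, 1, 0], "jaw": 1}]'

```text
time_s: 6.8
tool_pos: [0.5811, 0.0962, 0.14]
tool_rot: [-180.0, -20.0, 3.0]
force: [-0.7, 0.1, -3.7]
grip_width: 0.0136
grasp_force: 50.0
```

```bash
sed -i 's/            w=world/            if n=="wrist" and not(240<ce[i][0]<410 and 195<ce[i][1]<337): continue\n            w=world/' h.py; python3 -c "from h import *;look()"
```

```text
6.8 [0.581 0.096 0.14 ] [-180.  -20.    3.] [-0.67  0.14 -3.67] 0.0136
  wrist [292. 272.] area 436 [20 37] tray mm [ 77. -76.]
  wrist [357. 271.] area 366 [19 35] tray mm [  77. -126.]
```

Call:
servo_tool --plan '[{"xyz": [0, 0, 0], "twist": [0, 0, 0], "jaw": 1}, {"xyz": [0, 0, 0], "twist": [0, 0, 0], "jaw": 1}]'

```text
time_s: 7.12
tool_pos: [0.5813, 0.0962, 0.1403]
tool_rot: [180.0, -20.0, 3.0]
force: [-0.8, -0.2, -3.3]
grip_width: 0.0135
grasp_force: 50.0
```

```bash
python3 -c "from h import *;look(save=5)"
```

```text
7.12 [0.581 0.096 0.14 ] [180. -20.   3.] [-0.76 -0.24 -3.26] 0.0135
```

```bash
python3 - <<'E'
from h import *
for n in("top","side"):
    c=env.read_camera(n); im=c["img"]
    for y in (-140,-125,-110,-95,-80,-65,-30,0,30,60,100,140):
        s=""
        for x in range(60,-70,-15):
            w=T0+D*x/1e3+E_*y/1e3; u,v=pix(c,[*w,.008])[0].round().astype(int)
            p=im[v,u].astype(int); s+="W" if p.min()>150 and np.ptp(p)<40 else ("O" if p[0]-p[2]>70 else ".")
        print(n,y,s)
E
```

```text
top -140 ...WWWWWW
top -125 ...WWWWWW
top -110 ..WWWWWWW
top -95 ...O.WWWW
top -80 ...WWWW.W
top -65 .........
top -30 .........
top 0 .........
top 30 .........
top 60 .........
top 100 .......WW
top 140 WWWWWWWWW
side -140 .........
side -125 .........
side -110 .........
side -95 .........
side -80 .........
side -65 .........
side -30 .........
side 0 .........
side 30 .........
side 60 WWW...WWW
side 100 WWWWWWWWW
side 140 WWWWWWWWW
```

```bash
python3 - <<'E'
from h import *
c=env.read_camera("top");im=c["img"][:,:,::-1]
cv2.imwrite("pics/c5.png",cv2.resize(im[235:330,190:290],None,fx=6,fy=6,interpolation=cv2.INTER_CUBIC))
E
```

```text
(no output)
```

View pics/c5.png

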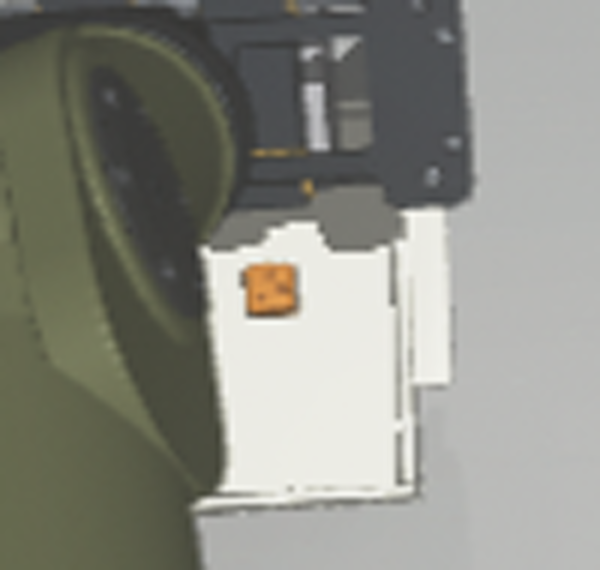

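One crouton has dropped into section c, at crop (270,290), and the other four are held by the end wall. Levelling and moving to b.

Call:
servo_tool --plan '[{"xyz": [0, 0, 0], "twist": [0, -5, 0], "jaw": 1}, {"xyz": [0, 0, 0], "twist": [0, -12, 0], "jaw": 1}, {"xyz": [0, -1, 0], "twist": [0, -18, 0], "jaw": 1}, {"xyz": [0, -3, 0], "twist": [0, -20, 0], "jaw": 1}, {"xyz": [0, -5, 0], "twist": [0, -20, 0], "jaw": 1}, {"xyz": [0, -7, 0], "twist": [0, -20, 0], "jaw": 1}, {"xyz": [0, -9, 0], "twist": [0, -20, 0], "jaw": 1}, {"xyz": [0, -9.8, 0], "twist": [0, -20, 0], "jaw": 1}, {"xyz": [0, -9.8, 0], "twist": [0, -20, 0], "jaw": 1}, {"xyz": [0, -9.8, 0], "twist": [0, -20, 0], "jaw": 1}]'

```text
time_s: 8.25
tool_pos: [0.5764, 0.1934, 0.1401]
tool_rot: [179.9, -0.0, 3.0]
force: [0.3, -0.7, -2.2]
grip_width: 0.0133
grasp_force: 50.0
```

```bash
python3 -c "from h import *;look(save=6)"
```

```text
8.25 [0.576 0.193 0.14 ] [179.9  -0.    3. ] [ 0.34 -0.73 -2.18] 0.0133
  top [190. 266.] area 24 [4 8] tray mm [52.  1.]
  top [234. 282.] area 60 [8 8] tray mm [  9. -99.]
  side [215. 247.] area 13 [5 3] tray mm [59. 26.]
  wrist [364. 288.] area 76 [ 7 20] tray mm [ 18. -36.]
```

Call:
servo_tool --plan '[{"xyz": [0, 0, 0], "twist": [0, 4, 0], "jaw": 1}, {"xyz": [0, 0, 0], "twist": [0, 8, 0], "jaw": 1}, {"xyz": [0, 0, 0], "twist": [0, 12, 0], "jaw": 1}, {"xyz": [0, 0, 0], "twist": [0, 16, 0], "jaw": 1}, {"xyz": [0, 0, 0], "twist": [0, 20, 0], "jaw": 1}, {"xyz": [0, 0, 0], "twist": [0, 20, 0], "jaw": 1}, {"xyz": [0, 0, 0], "twist": [0, 20, 0], "jaw": 1}, {"xyz": [0, 0, 0], "twist": [0, 20, 0], "jaw": 1}]'

```text
time_s: 9.07
tool_pos: [0.577, 0.1931, 0.1409]
tool_rot: [180.0, -20.0, 2.9]
force: [-0.7, -0.2, -3.2]
grip_width: 0.0139
grasp_force: 50.0
```

```bash
cat >> h.py <<'E'
def vis():
    for n in("top","side"):
        c=env.read_camera(n); im=c["img"]
        for y in range(135,-150,-15):
            s=""
            for x in range(60,-70,-15):
                w=T0+D*x/1e3+E_*y/1e3; u,v=pix(c,[*w,.008])[0].round().astype(int)
                p=im[v,u].astype(int); s+="W" if p.min()>150 and np.ptp(p)<40 else ("O" if p[0]-p[2]>70 else ".")
            print(n,y,s)
E
python3 -c "from h import *;look();vis()"
```

```text
9.07 [0.577 0.193 0.141] [180.  -20.    2.9] [-0.66 -0.24 -3.24] 0.0139
  top [234. 282.] area 60 [8 8] tray mm [  9. -99.]
  wrist [364. 290.] area 46 [ 6 15] tray mm [ 64. -33.]
top 135 .........
top 120 .........
top 105 .........
top 90 .........
top 75 .........
top 60 .........
top 45 ....W..W.
top 30 ...WWWWWW
top 15 ...WWWWWW
top 0 ...WWWWWW
top -15 ..WWWWWWW
top -30 ...WWWWWW
top -45 ...WWWWWW
top -60 W.WWWWWWW
top -75 WWWWWWWWW
top -90 WWWO.WWWW
top -105 WWWO.WWWW
top -120 WWWWWWWWW
top -135 WWWWWWWWW
side 135 .........
side 120 .........
side 105 .........
side 90 .........
side 75 .........
side 60 .........
side 45 .........
side 30 .......WW
side 15 .........
side 0 .........
side -15 .........
side -30 .........
side -45 .........
side -60 .........
side -75 .........
side -90 WW.......
side -105 WWW......
side -120 WWW......
side -135 WWWW.....
```

Call:
servo_tool --plan '[{"xyz": [0, 1, 0], "twist": [0, 3, 0], "jaw": 1}, {"xyz": [0, -1, 0], "twist": [0, 5, 0], "jaw": 1}, {"xyz": [0, 1, 0], "twist": [0, 5, 0], "jaw": 1}, {"xyz": [0, 0, 0], "twist": [0, 5, 0], "jaw": 1}]'

```text
time_s: 9.65
tool_pos: [0.576, 0.1897, 0.1392]
tool_rot: [179.8, -24.9, 2.8]
force: [0.5, -1.5, -3.1]
grip_width: 0.0135
grasp_force: 50.0
```

```bash
python3 -c "from h import *;look(('top','wrist'))"
```

```text
9.65 [0.576 0.19  0.139] [179.8 -24.9   2.8] [ 0.55 -1.53 -3.05] 0.0135
  top [234. 282.] area 60 [8 8] tray mm [  9. -99.]
  top [180. 290.] area 41 [8 9] tray mm [-1. 24.]
```

Call:
servo_tool --plan '[{"xyz": [0, 0, 0], "twist": [0, -7, 0], "jaw": 1}, {"xyz": [0, 0, 0], "twist": [0, -14, 0], "jaw": 1}, {"xyz": [0, 0, 0], "twist": [0, -20, 0], "jaw": 1}, {"xyz": [0, 0, 0], "twist": [0, -25, 0], "jaw": 1}, {"xyz": [0, 0, 0], "twist": [0, -25, 0], "jaw": 1}]'

```text
time_s: 10.17
tool_pos: [0.5799, 0.1932, 0.1393]
tool_rot: [-179.8, 0.1, 2.8]
force: [1.5, -1.9, -3.6]
grip_width: 0.0136
grasp_force: 50.0
```

```bash
python3 -c "from h import *;look(('top','wrist'));vis()"|head -24
```

```text
10.17 [0.58  0.193 0.139] [-1.798e+02  1.000e-01  2.800e+00] [ 1.48 -1.86 -3.55] 0.0136
  top [190. 266.] area 26 [6 5] tray mm [53.  1.]
  top [234. 282.] area 60 [8 8] tray mm [  9. -99.]
  top [190. 283.] area 34 [6 8] tray mm [14.  0.]
  top [205. 290.] area 59 [10  9] tray mm [ -4. -32.]
top 135 .........
top 120 .........
top 105 .........
top 90 .........
top 75 .........
top 60 .........
top 45 .........
top 30 .........
top 15 .WW......
top 0 WWWOW....
top -15 ...WWWWW.
top -30 .WWWOWWWW
top -45 .WWWWWWWW
top -60 WWWWWWWWW
top -75 WWWWWWWWW
top -90 WWWO.WWWW
top -105 WWWO.WWWW
top -120 WWWWWWWWW
top -135 WWWWWWWWW
```

Two croutons now show in b, at tray (14,0) and (-4,-32). Moving to a.

Call:
servo_tool --plan '[{"xyz": [0, -1, 0], "twist": [0, 0, 0], "jaw": 1}, {"xyz": [0, -3, 0], "twist": [0, 0, 0], "jaw": 1}, {"xyz": [0, -5, 0], "twist": [0, 0, 0], "jaw": 1}, {"xyz": [0, -7, 0], "twist": [0, 0, 0], "jaw": 1}, {"xyz": [0, -9, 0], "twist": [0, 0, 0], "jaw": 1}, {"xyz": [0, -10, 0], "twist": [0, 0, 0], "jaw": 1}, {"xyz": [0, -10, 0], "twist": [0, 0, 0], "jaw": 1}]'

```text
time_s: 10.95
tool_pos: [0.5688, 0.2983, 0.141]
tool_rot: [-179.9, -0.1, 3.3]
force: [-1.1, 0.4, -3.0]
grip_width: 0.0137
grasp_force: 50.0
```

```bash
python3 -c "from h import *;look();vis();print(env.get_obs()['qpos'])"
```

```text
10.95 [0.569 0.298 0.141] [-1.799e+02 -1.000e-01  3.300e+00] [-1.07  0.39 -3.02] 0.0137
  top [140. 271.] area 18 [4 5] tray mm [ 48. 114.]
  top [234. 282.] area 60 [8 8] tray mm [  9. -99.]
  top [188. 283.] area 60 [8 8] tray mm [13.  4.]
  top [205. 290.] area 56 [9 9] tray mm [ -4. -32.]
  top [180. 299.] area 58 [10  9] tray mm [-21.  24.]
  side [222. 262.] area 46 [8 7] tray mm [10.  4.]
  side [215. 273.] area 47 [8 9] tray mm [-24.  24.]
top 135 .........
top 120 .........
top 105 WW.......
top 90 .........
top 75 .WWWW....
top 60 .WWWWW...
top 45 WWWWWWWW.
top 30 WWWWWOWWW
top 15 WWWWWWWWW
top 0 WWWOWWWWW
top -15 WWWWWWWWW
top -30 WWWWOWWWW
top -45 WWWWWWWWW
top -60 WWWWWWWWW
top -75 WWWWWWWWW
top -90 WWWO.WWWW
top -105 WWWO.WWWW
top -120 WWWWWWWWW
top -135 WWWWWWWWW
side 135 .........
side 120 .........
side 105 .........
side 90 .........
side 75 .WWWW....
side 60 .WWWWW...
side 45 WWWWWWWW.
side 30 WWWWWO.WW
side 15 WWWOW.WWW
side 0 .WWOWWWWW
side -15 ......WWW
side -30 .........
side -45 .........
side -60 .........
side -75 .........
side -90 .........
side -105 .........
side -120 .........
side -135 .........
[  -1.47275069   25.20093062  -36.06424349   90.41739751   15.6175879
   69.50448722 -127.60043259]
```

Tally: c has 1, b has 3, and one crouton is left for a. Tilting and shaking there.

Call:
servo_tool --plan '[{"xyz": [-0.5, 0.3, 0], "twist": [0, 6, 0], "jaw": 1}, {"xyz": [-1, 0.5, 0], "twist": [0, 12, 0], "jaw": 1}, {"xyz": [-1, 0.5, 0], "twist": [0, 18, 0], "jaw": 1}, {"xyz": [-1, 0.5, 0], "twist": [0, 24, 0], "jaw": 1}, {"xyz": [-1, 1.4, 0], "twist": [0, 28, 0], "jaw": 1}, {"xyz": [-1, -0.4, 0], "twist": [0, 30, 0], "jaw": 1}, {"xyz": [-1, 1.4, 0], "twist": [0, 30, 0], "jaw": 1}, {"xyz": [-1, -0.4, 0], "twist": [0, 30, 0], "jaw": 1}, {"xyz": [-1, 0.5, 0], "twist": [0, 30, 0], "jaw": 1}, {"xyz": [-1, 0.5, 0], "twist": [0, 30, 0], "jaw": 1}]'

```text
time_s: 12.03
tool_pos: [0.5614, 0.2863, 0.1402]
tool_rot: [179.9, -30.0, 2.9]
force: [0.5, -0.3, -3.8]
grip_width: 0.014
grasp_force: 50.0
```

```bash
python3 -c "from h import *;look();vis()" | head -22
```

```text
12.03 [0.561 0.286 0.14 ] [179.9 -30.    2.9] [ 0.51 -0.26 -3.83] 0.014
  top [234. 282.] area 60 [8 8] tray mm [  9. -99.]
  top [188. 283.] area 60 [8 8] tray mm [13.  4.]
  top [205. 290.] area 56 [9 9] tray mm [ -4. -32.]
  top [157. 297.] area 57 [8 8] tray mm [-13.  76.]
  top [180. 299.] area 57 [10  9] tray mm [-21.  24.]
  side [222. 261.] area 36 [7 7] tray mm [11.  4.]
  side [258. 262.] area 44 [7 8] tray mm [  5. -98.]
  side [235. 266.] area 37 [8 7] tray mm [ -5. -32.]
top 135 .......W.
top 120 .....WWWW
top 105 ....WWWWW
top 90 ....WWWWW
top 75 ....WOWWW
top 60 .....WWWW
top 45 WW..WWWWW
top 30 WWWWWOWWW
top 15 WWWWWWWWW
top 0 WWWOWWWWW
top -15 WWWWWWWWW
top -30 WWWWOWWWW
top -45 WWWWWWWWW
```

All five are in the tray (c 1, b 3, a 1). Levelling, lifting and returning to the mat.

Call:
servo_tool --plan '[{"xyz": [0, 0, 0], "twist": [0, -7, 0], "jaw": 1}, {"xyz": [0, 0, 0], "twist": [0, -14, 0], "jaw": 1}, {"xyz": [0, 0, 0], "twist": [0, -21, 0], "jaw": 1}, {"xyz": [0, 0, 0], "twist": [0, -28, 0], "jaw": 1}, {"xyz": [0, 0, 0], "twist": [0, -30, 0], "jaw": 1}, {"xyz": [0, 0, 0], "twist": [0, -30, 0], "jaw": 1}, {"xyz": [0, 0, 0], "twist": [0, -30, 0], "jaw": 1}]'

```text
time_s: 12.87
tool_pos: [0.5616, 0.2882, 0.1394]
tool_rot: [-180.0, -0.0, 2.9]
force: [-1.0, 0.2, -3.6]
grip_width: 0.0139
grasp_force: 50.0
```

```bash
python3 -c "
from h import *;look(('top','wrist'))
print(togo([.5275,-.205,.17],Ro.from_euler('xyz',[180,0,5.2],degrees=True)))"
```

```text
12.87 [0.562 0.288 0.139] [-180.    -0.     2.9] [-0.96  0.18 -3.56] 0.0139
  top [234. 282.] area 60 [8 8] tray mm [  9. -99.]
  top [188. 283.] area 60 [8 8] tray mm [13.  4.]
  top [205. 290.] area 56 [9 9] tray mm [ -4. -32.]
  top [159. 296.] area 21 [4 7] tray mm [-11.  71.]
  top [180. 299.] area 58 [10  9] tray mm [-21.  24.]
(array([-5.9, 49.1, -3. ]), array([ 0. , -0. , -2.1]))
```

Call:
servo_tool --plan '[{"xyz": [0, 1.5, -1], "twist": [0, 0, 0], "jaw": 1}, {"xyz": [0, 4, -2], "twist": [0, 0, 0], "jaw": 1}, {"xyz": [0, 7, -3], "twist": [0, 0, 0], "jaw": 1}, {"xyz": [-1, 10, -3], "twist": [0, 0, 0], "jaw": 1}, {"xyz": [-1.5, 13, -3], "twist": [0, 0, -0.5], "jaw": 1}, {"xyz": [-2, 16, -3], "twist": [0, 0, -0.5], "jaw": 1}, {"xyz": [-2.5, 19, -3], "twist": [0, 0, -1], "jaw": 1}, {"xyz": [-3, 22, -3], "twist": [0, 0, -1], "jaw": 1}, {"xyz": [-3.5, 25, -3], "twist": [0, 0, -1.5], "jaw": 1}, {"xyz": [-4, 28, -3], "twist": [0, 0, -1.5], "jaw": 1}]'

```text
time_s: 13.8
tool_pos: [0.5345, 0.0061, 0.1707]
tool_rot: [179.9, -0.1, 4.6]
force: [-0.1, 0.4, -2.1]
grip_width: 0.0137
grasp_force: 50.0
```

Call:
servo_tool --plan '[{"xyz": [-0.3, 3, 0], "twist": [0, 0, -0.2], "jaw": 1}, {"xyz": [-0.6, 6, 0], "twist": [0, 0, -0.4], "jaw": 1}, {"xyz": [-0.9, 9, 0], "twist": [0, 0, -0.6], "jaw": 1}, {"xyz": [-1.2, 12, 0], "twist": [0, 0, -0.6], "jaw": 1}, {"xyz": [-1.5, 15, 0], "twist": [0, 0, -0.6], "jaw": 1}, {"xyz": [-1.7, 18, 0], "twist": [0, 0, -0.6], "jaw": 1}, {"xyz": [-1.9, 20, 0], "twist": [0, 0, -0.6], "jaw": 1}, {"xyz": [-1.9, 21.1, 0], "twist": [0, 0, -0.6], "jaw": 1}, {"xyz": [-1.9, 21.1, 0], "twist": [0, 0, -0.6], "jaw": 1}, {"xyz": [-1.9, 21.1, 0], "twist": [0, 0, -0.6], "jaw": 1}]'

```text
time_s: 14.63
tool_pos: [0.5333, -0.2036, 0.1704]
tool_rot: [-180.0, -0.0, 5.1]
force: [0.1, 0.0, -2.4]
grip_width: 0.0137
grasp_force: 50.0
```

```bash
python3 -c "
from h import *;look(save=9)
print(togo([.5275,-.205,.072],Ro.from_euler('xyz',[180,0,5.2],degrees=True)))
a=cv2.imread('pics/wrist9.png')[100:400,150:500];b=cv2.imread('pics/wrist3.png')[100:400,150:500]
c=cv2.imread('pics/top9.png')[220:340,100:420]
cv2.imwrite('pics/c6.png',cv2.vconcat([cv2.hconcat([a,b]),cv2.resize(c,(700,262))]))"
```

```text
14.63 [ 0.533 -0.204  0.17 ] [-180.    -0.     5.1] [ 0.06  0.03 -2.4 ] 0.0137
  top [234. 282.] area 60 [8 8] tray mm [  9. -99.]
  top [188. 283.] area 58 [8 8] tray mm [13.  4.]
  top [205. 290.] area 56 [9 9] tray mm [ -4. -32.]
  top [157. 297.] area 55 [8 7] tray mm [-13.  76.]
  top [180. 299.] area 55 [10  9] tray mm [-21.  24.]
  side [222. 262.] area 43 [7 7] tray mm [10.  5.]
  side [258. 262.] area 44 [7 8] tray mm [  5. -98.]
  side [235. 267.] area 47 [8 8] tray mm [ -7. -32.]
  side [196. 271.] area 47 [7 8] tray mm [-16.  76.]
  side [215. 273.] area 47 [8 9] tray mm [-24.  24.]
(array([-0.7,  0.2,  9.8]), array([-0. , -0. ,  0.1]))
```

View pics/c6.png

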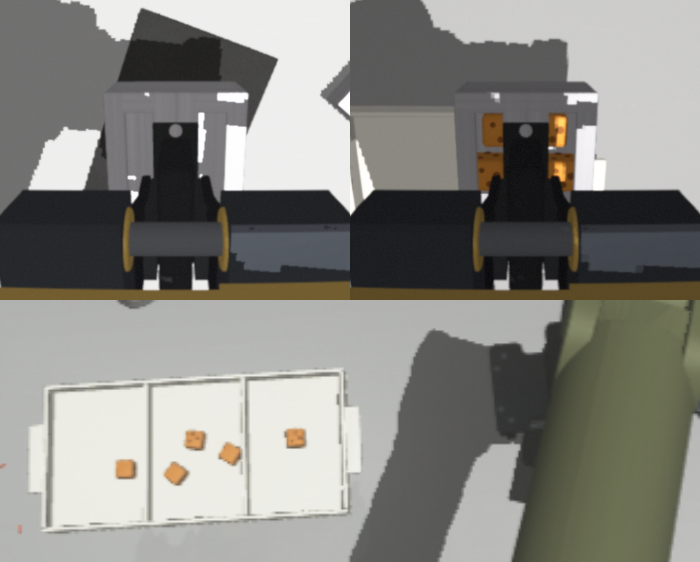

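The tray holds 1/3/1 croutons (crop (125,468), three near (200,450), (295,438)). The shaker is empty and hasn't moved in the grip compared with the earlier picture on the right. Lowering to contact.

Call:
servo_tool --plan '[{"xyz": [-0.7, 0.2, 2], "twist": [0, 0, 0], "jaw": 1}, {"xyz": [-0.7, 0.2, 4.5], "twist": [0, 0, 0], "jaw": 1}, {"xyz": [-0.7, 0.2, 7], "twist": [0, 0, 0], "jaw": 1}, {"xyz": [-0.7, 0.2, 8.8], "twist": [0, 0, 0], "jaw": 1}, {"xyz": [-0.7, 0.2, 9.5], "twist": [0, 0, 0], "jaw": 1}, {"xyz": [-0.7, 0.2, 9.9], "twist": [0, 0, 0], "jaw": 1}, {"xyz": [-0.7, 0.2, 9.9], "twist": [0, 0, 0], "jaw": 1}, {"xyz": [-0.7, 0.2, 9.9], "twist": [0, 0, 0], "jaw": 1}]'

```text
time_s: 15.45
tool_pos: [0.5278, -0.2076, 0.0725]
tool_rot: [179.9, -0.1, 5.1]
force: [-0.6, 0.3, -1.6]
grip_width: 0.0137
grasp_force: 50.0
```

Call:
servo_tool --plan '[{"xyz": [0, 0, 0.1], "twist": [0, 0, 0], "jaw": 1}, {"xyz": [0, 0, 0.2], "twist": [0, 0, 0], "jaw": 1}, {"xyz": [0, 0, 0.2], "twist": [0, 0, 0], "jaw": 1}, {"xyz": [0, 0, 0.2], "twist": [0, 0, 0], "jaw": 1}]'

```text
time_s: 15.78
tool_pos: [0.5274, -0.2081, 0.0702]
tool_rot: [179.9, -0.1, 5.1]
force: [1.3, 0.3, 1.4]
grip_width: 0.0134
grasp_force: 50.0
```

Call:
servo_tool --plan '[{"xyz": [0, 0, 0], "twist": [0, 0, 0], "jaw": 0.7}, {"xyz": [0, 0, 0], "twist": [0, 0, 0], "jaw": 0.5}, {"xyz": [0, 0, 0], "twist": [0, 0, 0], "jaw": 0.3}, {"xyz": [0, 0, 0], "twist": [0, 0, 0], "jaw": 0.3}, {"xyz": [0, 0, 0], "twist": [0, 0, 0], "jaw": 0.3}, {"xyz": [0, 0, 0], "twist": [0, 0, 0], "jaw": 0.3}, {"xyz": [0, 0, 0], "twist": [0, 0, 0], "jaw": 0.3}, {"xyz": [0, 0, 0], "twist": [0, 0, 0], "jaw": 0.3}]'

```text
time_s: 16.45
tool_pos: [0.5266, -0.2078, 0.0692]
tool_rot: [180.0, 0.0, 5.1]
force: [0.2, -0.4, 0.1]
grip_width: 0.0571
grasp_force: 0.0
```

Contact was felt (force changed sign) and the fingers are open. Rising clear.

Call:
servo_tool --plan '[{"xyz": [0, 0, -1], "twist": [0, 0, 0], "jaw": 0.3}, {"xyz": [0, 0, -3], "twist": [0, 0, 0], "jaw": 0.3}, {"xyz": [0, 0, -6], "twist": [0, 0, 0], "jaw": 0.3}, {"xyz": [0, 0, -9], "twist": [0, 0, 0], "jaw": 0.3}, {"xyz": [-2, 0, -12], "twist": [0, 0, 0], "jaw": 0.3}, {"xyz": [-4, 0, -14], "twist": [0, 0, 0], "jaw": 0.3}, {"xyz": [-4, 0, -14], "twist": [0, 0, 0], "jaw": 0.3}, {"xyz": [-4, 0, -14], "twist": [0, 0, 0], "jaw": 0.3}]'

```text
time_s: 17.12
tool_pos: [0.4871, -0.212, 0.2115]
tool_rot: [179.8, -0.2, 5.0]
force: [0.2, 0.3, -0.5]
grip_width: 0.0609
grasp_force: 0.0
```

```bash
python3 - <<'E'
from h import *
look(('top',))
c=env.read_camera("wrist");im=c["img"]
# predicted roof outline if upright at release pose; compare with bright/dark edge just in/out
r=Ro.from_euler('z',5.1,degrees=True);O=np.array([.5268,-.2078,.004])
g=cv2.cvtColor(im,cv2.COLOR_RGB2GRAY)
for nm,a,b in (("+x",(1,0),.049),("-x",(-1,0),.049),("+y",(0,1),.034),("-y",(0,-1),.034)):
    l=[]
    for d in range(-8,10,2):
        s=b+d/1e3; u,v=pix(c,r.apply([a[0]*s,a[1]*s,.038])+O)[0].round().astype(int); l.append(int(g[v,u]) if 0<=v<480 and 0<=u<640 else -1)
    print(nm,l)
E
```

```text
17.12 [ 0.487 -0.212  0.211] [179.8  -0.2   5. ] [ 0.17  0.26 -0.51] 0.0609
  top [234. 282.] area 60 [8 8] tray mm [  9. -99.]
  top [188. 283.] area 58 [8 8] tray mm [13.  4.]
  top [205. 290.] area 56 [9 9] tray mm [ -4. -32.]
  top [157. 297.] area 55 [8 7] tray mm [-13.  76.]
  top [180. 299.] area 55 [10  9] tray mm [-21.  24.]
+x [252, 252, 250, 241, 57, 52, 56, 56, 55]
-x [100, 101, 100, 102, 93, 60, 57, 57, 57]
+y [237, 237, 235, 176, 34, 37, 52, 29, 28]
-y [98, 107, 104, 102, 101, 64, 58, 58, 57]
```

The roof edges match an upright shaker on the mat centre to within about 2 mm. All five croutons are at rest in the tray.

```bash
python3 -c "
from cell import env
print(env.sign_off())"
```

```text
the job is handed in; nothing more can be done
None
```

The job is handed in, with no verdict returned: the last images showed all five croutons in the tray (1, 3 and 1 per section) and the empty shaker upright on the middle of its mat, released.

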